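# Snap the cover back on the case lamp's switch box and switch it on

### The arm

A 6-joint arm with a two-finger parallel gripper is mounted at the origin on the work surface. World frame = base frame: x ahead of the robot, y to its left, z up, the work surface at z = 0. Lengths are in mm, angles in rad, forces in N, time in s.
With the tool pointing down it reaches from about 275 to 1000 mm from the base axis. Payload 8.4 kg.
Tool frame: the origin (TCP) lies at the centre of the arm's flange, where the gripper is bolted on; the fingertips stand 173 mm ahead of it and the grasp point (between the pads) lies 155 mm ahead of it; z points along the fingers, y is the direction in which the jaws open and shut (so a half turn about z gives the same grasp; the last joint's range is limited). The gripper opens to 85 mm and grips with 20 to 120 N. Pads are 22 mm wide; open, the fingers measure 114 mm over their backs; the gripper's body (76 mm by 85 mm) begins 54 mm behind the grasp point. The pads swing forward as they close: fully open they stand 13 mm farther back than shut.
Start: joints at [-0.002, 0.353, 1.633, -0, 1.155, -0.002], TCP at [625.004, -0, 404.681] pointing down, gripper open.
Joint ranges: [-2.63, 2.63], [-0.92, 2.1], [0.06, 2.66], [-1.3, 4.44], [0, 2.69], [-3.02, 3.02]. Speed limits (rad/s): [2.22, 2.22, 2.79, 3.14, 3.14, 3.14].

### API

Orientations are given as [roll, pitch, yaw] about the fixed x, y, z axes, in that order (R = Rz(yaw) Ry(pitch) Rx(roll)).
In Python, from rig import sense, grab_frame, camera_model, sign_off gives the robot as it stands. The module is installed in compiled form; this text tells all that it offers.
- The arm moves only by the tool step_arm, never from a script. Its argument "commands" is a list of rows, each a list of 3 entries, a list of its own where there are three numbers: the shift along the tool's x, y, z in mm, then the turn about the tool's z in rad, then the opening, from 0 (shut) to 1 (fully open). A call has 1 to 20 rows; each row shifts and turns the pose as measured when the row begins, along the tool's axes as they then stand; what a row does not reach is not made up. A row lasts 1/8 s, in which the tool goes at most 62.5 mm and 10.7 degrees, less where a joint would pass 70% of its speed; a pose out of reach is approached as far as the arm can. A call with a gripper value outside its range is refused whole. The fingers move at their own pace and stop on an object; "force" is the grip in N (left out, the last holds). Time passes only in rows, so rows that do not move let the fingers close. It gives the time, the measured TCP pose, the force and the opening at its end, in the units of the state.
- sense(): the state, without advancing time (a new reading comes with each control period).
- grab_frame(name): name is "scene" or "side" or "wrist"; returns the picture (480x640x3 uint8, blue, green, red); there is no depth.
- camera_model(name): a dict with "fx", "fy", "cx", "cy" (pixels), "R" (3x3) and "t" (3): a world point X has camera coordinates R X + t. Camera axes: x right, y down, z forward; pixel columns grow to the right and rows downward; lengths in mm; the calibration is good to about 2 mm. A picture is of the moment at which its call begins: read the wrist's pose just before it. camera_model takes no time and is no camera call; for the wrist camera it gives the pose at the moment of the call.
- sign_off(): hands the job in, once; it reports no verdict.
The state is a dict: "clock": time; "qpos": joint angles; "qvel": joint speeds; "joint_efforts": joint torques, N m; "eef_pos": TCP position; "tcp_rot": TCP orientation; "contact_force": force on the tool from outside, world axes, zero at the start; "wrist_torque": the same for the moment, N m; "opening": opening from 0.0 (shut) to 1.0 (fully open).
Only numpy, scipy, OpenCV 4.12 (cv2) and the standard library are available. Lean on these libraries where they do the work, as an engineer would, in place of code of your own. Each camera call takes 0.05 s, during which the arm holds its last target. There are 200 camera calls.

### The job

Put the white cover plate back on the open switch box of the case lamp and press it on corner by corner until all four clips have clicked home and it sits flush all round; it is a thin moulding, so never press either end of it with more than 40 N. Only then switch the lamp on by pushing down the raised end of the rocker, and leave the compositor's things on the bench where they lie.

Things in the scene. Friction and masses are not known exactly. Their poses are not given: they have to be found in the camera images.
- switch_box: White switch box screwed flat to the bench, its cover off: 118.4 mm long (its x), 54.4 mm wide (its y), rounded rim 36 mm above the bench. Origin: centre of its underside, on the bench; z up. Black rocker in the middle; on each long side, 44.5 mm either side of the middle, a sprung tongue with a barbed nose facing outwards: the four clips, which snap over ribs inside the cover's skirt
- clip_1 (a point): Edge of the nose of the clip at (+x, +y) of the box: 44.5 mm along x, 27 mm along y, 27.6 mm above the bench. Pressing straight down on the cover over a clip, the force grows to 8 to 24 N; 1 to 2 mm before home the clip lets go with a click and the corner bottoms and stays. Let go earlier, it springs back up: a corner not clicked stands 2.5 to 6 mm high
- clip_2 (a point): Edge of the nose of the clip at (-x, +y) of the box. One long side first, then the other, takes the least force. Moving to the home height is often not enough, as the arm gives: press until it bottoms. Pressing in the middle takes the force of all four clips, about 80 N
- clip_3 (a point): Edge of the nose of the clip at (-x, -y) of the box
- clip_4 (a point): Edge of the nose of the clip at (+x, -y) of the box
- cover: White snap-fit cover, an upturned tray 125 mm long (x), 61 mm wide (y), 14.5 mm high, 100 g: 2.5 mm top with a 46 x 30 mm window for the rocker, skirt 2.5 mm thick. Same turned end for end. Starts loose on the bench, skirt down. Origin: centre of its underside (skirt's lower edge); z up. Grasp it across its width at mid length. Home: origin 24 mm above that of switch_box, long axes in line
- cover_end_a: Third of the cover at its +x end (26 to 62.5 mm from the middle), part of the cover; the thin moulding lets it twist a little against the middle. Origin: centre of the cover, 12 mm above its underside; axes as the cover. Laid on the box, the cover rests on the four noses 4.8 mm too high, skirt 7 mm down round the rim (0.8 mm play a side; the rounded rim guides it in from 2 mm off)
- cover_end_b: Third of the cover at its -x end, otherwise as cover_end_a. Its top is glossy, so a pressing finger slides. Neither end may be pressed with more than 40 N
- corner_a1 (a point): Point on the top of the cover near its (+x, +y) corner: 44.5 mm along x and 22 mm along y from its middle. Once the cover is on, it is over a clip: press here or up to 3 mm nearer the long edge. Home: 38.5 mm above the bench
- corner_a2 (a point): The same near the (+x, -y) corner of the cover
- corner_b1 (a point): The same near the (-x, +y) corner of the cover
- corner_b2 (a point): The same near the (-x, -y) corner of the cover
- rocker (a joint): Tilt of the black rocker (40 mm along the box's x, 24 mm wide, V-shaped top): 0 off, with its +x end (towards +x of switch_box) raised; 0.34 on, with that end pushed down. Over-centre: about 5 N on the raised end tips it, and past half way it snaps over and stays. Starts off
- rocker_push (a point): Point on the top of the rocker's +x half, 13.5 mm from its pivot, moving with it: the place to push, with a fingertip. Off: 45.8 mm above the bench; on: about 41 mm
- composing_stick: Bystander: steel composing stick with a few lines of type, 250 x 55 x 25 mm, loose on the bench. Origin: centre of its underside. Leave it
- planer_block: Bystander: wooden planer block 140 x 75 x 38 mm, loose on the bench. Origin: centre of its underside. Leave it
- screwdriver: Bystander: screwdriver 190 mm long, loose on the bench nearest the robot. Leave it
Mind the look-alikes: they are no part of the job. There is more than one size of the cover; the one meant has the size given above.

How it is judged:
By the outcome, as a careful person would: the job done as asked, in the order asked, and still so for the second after the job is handed in, with the robot touching nothing.
It also fails if it takes over 61 s, if anything falls off the work surface, if the arm or the gripper's body presses on something with over 40 N, if the wrist force passes 120 N, or if a joint passes its speed limit or range.

## Working session

There is one attempt and no reset: what is moved stays moved. The work goes in short steps, Python scripts to look and compute and a tool call to move; the robot and the scene stay as the last step left them, time stands still between calls to the robot, and variables do not carry over. Pictures are saved under pics/ and viewed, about 8 in all and at most 12, crops included, and the job is handed in when it is done.

Besides the shell and the picture viewer there is one more tool, called after "Request:" by a JSON object that holds its "op" and its "data", one argument or row to a line. step_arm: Moves the arm, as the interface text tells. Its arguments: {"type":"object","properties":{"commands":{"type":"array","items":{"type":"array"}},"force":{"type":"number"}},"required":["commands"]}

```bash
mkdir -p pics; cat > h.py <<'E'
import numpy as np, cv2
from rig import sense, grab_frame, camera_model, sign_off
def ray(m,uv,z):
    uv=np.atleast_2d(np.array(uv,float)); R=np.array(m["R"]);t=np.array(m["t"])
    d=np.c_[(uv[:,0]-m["cx"])/m["fx"],(uv[:,1]-m["cy"])/m["fy"],np.ones(len(uv))]@R
    c=-R.T@t; return c+d*((z-c[2])/d[:,2])[:,None]
def proj(m,X):
    p=np.atleast_2d(X)@np.array(m["R"]).T+np.array(m["t"])
    return np.c_[p[:,0]/p[:,2]*m["fx"]+m["cx"],p[:,1]/p[:,2]*m["fy"]+m["cy"]]
E
python3 - <<'E'
from h import *
for n in("scene","side","wrist"):
    m=camera_model(n);f=grab_frame(n);cv2.imwrite(f"pics/{n}0.png",f)
    print(n,m["fx"],-np.array(m["R"]).T@m["t"],np.round(m["R"],2).tolist())
s=sense();print(s["clock"],s["eef_pos"],s["tcp_rot"])
E
```

```text
scene 606.9373055107865 [1408.0460911   211.76676498  761.29007191] [[-0.3, 0.95, 0.01], [0.61, 0.2, -0.77], [-0.73, -0.23, -0.64]]
side 437.35125219382326 [ 288.62961603 -547.97495376  455.51456693] [[0.88, -0.47, -0.01], [-0.27, -0.5, -0.82], [0.38, 0.72, -0.57]]
wrist 334.7828024950848 [624.26183405  75.99894482 374.43019484] [[1.0, -0.0, -0.0], [-0.0, -0.96, 0.29], [-0.0, -0.29, -0.96]]
0.15 [6.24821729e+02 1.77193018e-02 4.04081633e+02] [-3.14041670e+00  4.97485589e-06  1.57082483e+00]
```

View pics/scene0.png

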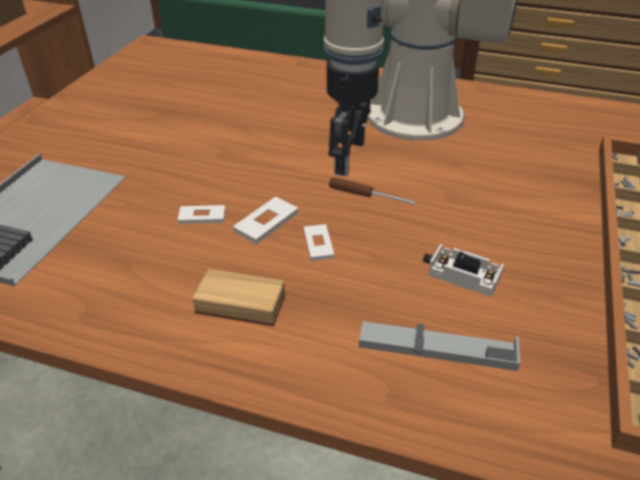

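View pics/wrist0.png

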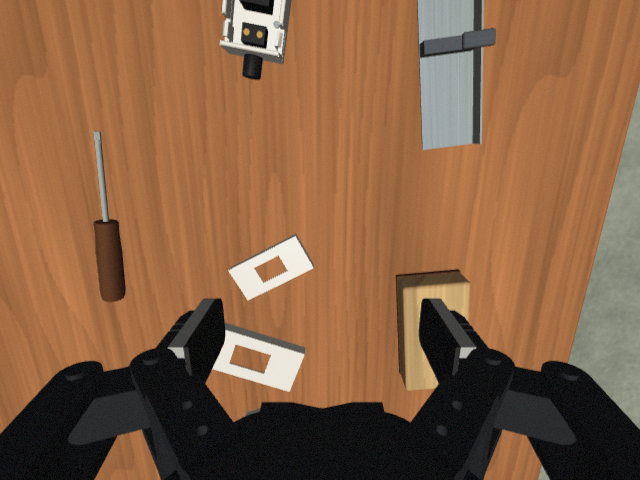

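The scene view shows three white covers (about (202,213), (266,219) and (318,241)), with the box at (466,268). The wrist view cuts off the box at the top, and two of the covers are at (271,267) and (258,358).

```bash
python3 - <<'E'
from h import *
for n,z in(("scene",14.5),("side",14.5),("wrist",14.5)):
    f=cv2.imread(f"pics/{n}0.png");m=camera_model(n)
    hsv=cv2.cvtColor(f,cv2.COLOR_BGR2HSV)
    k=((hsv[...,1]<40)&(hsv[...,2]>205)).astype(np.uint8)
    cs,_=cv2.findContours(k,cv2.RETR_EXTERNAL,cv2.CHAIN_APPROX_NONE)
    for c in cs:
        if cv2.contourArea(c)<150: continue
        h=cv2.convexHull(c)[:,0]; w=ray(m,h,z)
        (cx,cy),(a,b),an=cv2.minAreaRect(w[:,:2].astype(np.float32))
        if a<b:a,b,an=b,a,an-90
        print(n,h.mean(0).round(),"c",round(cx),round(cy),"size",round(a,1),round(b,1),"ang",round((an+90)%180-90,1))
E
```

```text
scene [319. 240.] c 568 -72 size 87.4 41.7 ang 27.6
scene [200. 212.] c 559 -323 size 87.3 39.7 ang -71.9
scene [264. 218.] c 533 -194 size 122.4 58.9 ang -19.9
scene [404. 129.] c 101 1 size 102.2 38.7 ang -88.8
side [434. 395.] c 555 -327 size 87.8 42.1 ang -69.4
side [360. 326.] c 534 -193 size 124.1 58.9 ang -19.7
side [328. 274.] c 563 -77 size 86.2 40.4 ang 27.3
side [580. 102.] c 1666 298 size 450.0 249.6 ang 72.6
side [503.  81.] c 1662 589 size 171.7 140.1 ang 0.4
side [466.  63.] c 1725 859 size 409.9 200.7 ang -47.6
wrist [258. 362.] c 543 -197 size 102.7 60.4 ang -20.0
wrist [275. 264.] c 565 -71 size 89.0 43.4 ang 27.9
wrist [256.  31.] c 560 178 size 58.4 46.8 ang -11.2
```

View pics/side0.png

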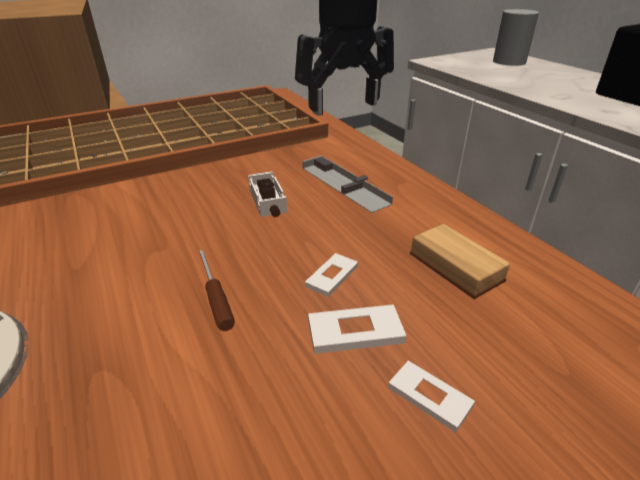

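The side view confirms it: the large cover is at about (356,328), 124 x 59 mm, with centre (533.5,-193.5) and long axis -19.8°. The other two covers are about 87 mm long, so they are the decoys. I'll move to look at the large one.

Request:
{"op": "step_arm", "data": {
  "commands": [
    [[-42, -11, 15], 0, 1],
    [[-42, -11, 15], 0, 1],
    [[-42, -11, 15], 0, 1],
    [[-42, -11, 15], 0, 1],
    [[-42, -11, 15], 0, 1],
    [[0, 0, 0], -0.18, 1],
    [[0, 0, 0], -0.18, 1],
    [[0, 0, 0], -0.18, 1],
    [[0, 0, 0], -0.18, 1],
    [[0, 0, 0], -0.18, 1],
    [[0, 0, 0], -0.18, 1],
    [[0, 0, 0], -0.15, 1],
    [[0, 0, 0], 0, 1]
  ],
  "force": 25
}}

```text
clock: 1.78
eef_pos: [566.9, -216.5, 323.2]
tcp_rot: [3.141, -0.006, 2.839]
contact_force: [-1.2, 0.3, -0.2]
opening: 1.0
```

```bash
cat >> h.py <<'E'
from scipy.spatial.transform import Rotation as Ro
def toolR(s): return Ro.from_euler("xyz",s["tcp_rot"]).as_matrix()
def rect(w):
    (cx,cy),(a,b),an=cv2.minAreaRect(w[:,:2].astype(np.float32))
    if a<b:a,b,an=b,a,an-90
    return np.array([cx,cy]),a,b,(an+90)%180-90
E
cat > look.py <<'E'
import sys
from h import *
z=float(sys.argv[1]);s=sense();m=camera_model("wrist");f=grab_frame("wrist");cv2.imwrite(f"pics/{sys.argv[2]}.png",f)
R=toolR(s);print("tcp",np.round(s["eef_pos"],1),"rot",np.round(s["tcp_rot"],3),"q6",s["qpos"][5],"t",s["clock"],"F",np.round(s["contact_force"],1),s["opening"])
g=np.array(s["eef_pos"]); h=cv2.cvtColor(f,cv2.COLOR_BGR2HSV)
k=((h[...,1]<40)&(h[...,2]>150)).astype(np.uint8)
for c in cv2.findContours(k,cv2.RETR_EXTERNAL,cv2.CHAIN_APPROX_NONE)[0]:
    if cv2.contourArea(c)<1500: continue
    uv=cv2.convexHull(c)[:,0]; o,a,b,an=rect(ray(m,uv,z))
    print("px",uv.min(0),uv.max(0),"c",o.round(1),"size",round(a,1),round(b,1),"ang",round(an,2),"tool d",(R.T@np.r_[o-g[:2],0]).round(1),"jaw ang",round(np.degrees(np.arctan2(R[1,1],R[0,1])),2))
E
python3 look.py 14.5 w1
```

```text
tcp [ 566.9 -216.5  323.2] rot [ 3.141 -0.006  2.839] q6 -1.6361634883956215 t 1.775 F [-1.2  0.3 -0.2] 1.0003262726363167
px [149 203] [254 297] c [ 554.9 -323. ] size 88.9 43.0 ang -69.32 tool d [ -20.2 -105.3   -0.2] jaw ang 72.69
px [430 117] [536 230] c [563.6 -73.8] size 89.1 43.2 ang 27.79 tool d [ 45.6 135.2   0.4] jaw ang 72.69
px [298 102] [379 256] c [ 533.3 -192.9] size 125.1 61.0 ang -19.98 tool d [39.1 12.5  0.3] jaw ang 72.69
```

View pics/w1.png

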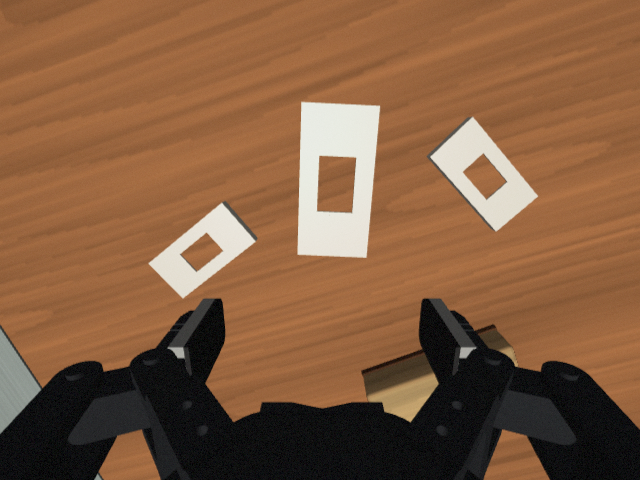

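The cover appears at px (298–379, 102–256) and measures 125.1 x 61.0 mm, which matches. Now I'll descend and grip it.

Request:
{"op": "step_arm", "data": {
  "commands": [
    [[20, 6, 30], 0.047, 1],
    [[18.5, 7.3, 30], 0, 1],
    [[0, 0, 30], 0, 1],
    [[0, 0, 20], 0, 1],
    [[0, 0, 0], 0, 1]
  ]
}}

```text
clock: 2.45
eef_pos: [533.7, -190.6, 211.1]
tcp_rot: [3.141, -0.005, 2.771]
contact_force: [-0.0, -0.2, 0.1]
opening: 1.0
```

```bash
python3 - <<'E'
from h import *
s=sense();R=toolR(s);d=np.r_[533.3,-192.9,172]-s["eef_pos"];print((R.T@d).round(1),s["tcp_rot"],np.degrees(np.arctan2(R[1,1],R[0,1])))
E
```

```text
[-0.7 -2.2 39.1] [ 3.1413454  -0.0046203   2.77050609] 68.738240417905
```

Request:
{"op": "step_arm", "data": {
  "commands": [
    [[-0.7, -2.2, 20], -0.02, 1],
    [[0, 0, 14], 0, 1],
    [[0, 0, 5], 0, 1],
    [[0, 0, 0], 0, 1],
    [[0, 0, 0], 0, 0.4],
    [[0, 0, 0], 0, 0.4],
    [[0, 0, 0], 0, 0.4],
    [[0, 0, 0], 0, 0.4],
    [[0, 0, 0], 0, 0.4],
    [[0, 0, 0], 0, 0.4]
  ]
}}

```text
clock: 3.7
eef_pos: [534.7, -193.6, 172.3]
tcp_rot: [3.141, -0.0, 2.789]
contact_force: [-0.0, -0.4, -1.3]
opening: 0.702
```

```bash
python3 - <<'E'
from h import *
m=camera_model("scene");f=cv2.imread("pics/scene0.png")
cv2.imwrite("pics/boxcrop.png",cv2.resize(f[230:310,410:520],None,fx=6,fy=6,interpolation=cv2.INTER_CUBIC))
print(ray(m,[[466,262],[432,268],[443,246],[502,265],[494,287]],36).round())
E
```

```text
[[569. 206.  36.]
 [604. 151.  36.]
 [538. 160.  36.]
 [557. 268.  36.]
 [618. 260.  36.]]
```

Request:
{"op": "step_arm", "data": {
  "commands": [
    [[0, 0, -30], 0, 0.4],
    [[0, 0, -50], 0, 0.4],
    [[0, 0, -50], 0, 0.4],
    [[0, 0, -50], 0, 0.4],
    [[0, 0, -48], 0, 0.4],
    [[0, 0, 0], 0, 0.4]
  ]
}}

```text
clock: 4.45
eef_pos: [534.5, -193.7, 406.6]
tcp_rot: [3.141, -0.002, 2.789]
contact_force: [-0.4, 0.4, -0.9]
opening: 0.707
```

View pics/boxcrop.png

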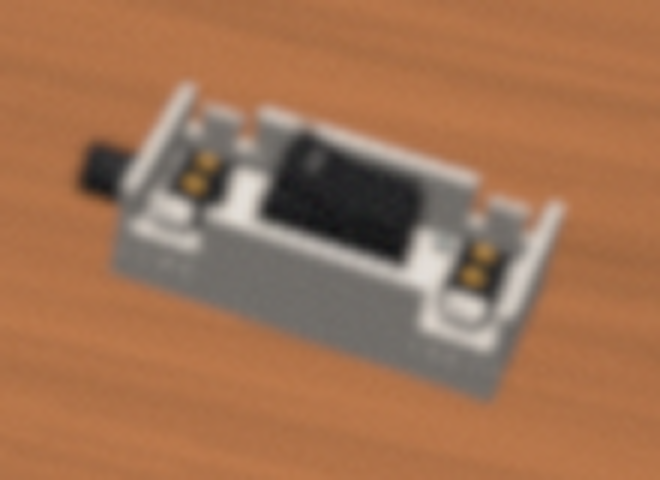

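In the crop (scene px), the box lies roughly at centre (578,212) with its long axis near 81° and the cord at its -y end. The rocker's left (cord-side) end looks higher, and I'll check that closer up.

Request:
{"op": "step_arm", "data": {
  "commands": [
    [[0, 0, 0], 0.172, 0.4],
    [[0, 0, 0], 0.172, 0.4],
    [[0, 0, 0], 0.172, 0.4],
    [[0, 0, 0], 0.172, 0.4],
    [[0, 0, 0], 0.172, 0.4],
    [[0, 0, 0], 0.172, 0.4],
    [[0, 0, 0], 0.172, 0.4],
    [[0, 0, 0], 0.172, 0.4],
    [[46, -3, 0], 0, 0.4],
    [[46, -3, 0], 0, 0.4],
    [[46, -3, 0], 0, 0.4],
    [[46, -3, 0], 0, 0.4],
    [[46, -4, 0], 0, 0.4],
    [[46, -4, 0], 0, 0.4],
    [[0, 0, 0], 0, 0.4]
  ]
}}

```text
clock: 6.32
eef_pos: [566.2, 89.5, 387.4]
tcp_rot: [-3.113, -0.0, 1.363]
contact_force: [-0.0, -1.4, -1.0]
opening: 0.703
```

```bash
python3 look.py 36 w2
```

```text
tcp [566.2  89.5 387.4] rot [-3.113 -0.     1.363] q6 0.35347165736336733 t 6.325 F [-0.  -1.4 -1. ] 0.70332484694776
px [240 170] [402 411] c [535.   -3.5] size 285.2 155.4 ang 78.36 tool d [-97.4 -11.3   0.3] jaw ang -11.9
px [276  21] [339 152] c [568.3 206.4] size 105.5 53.7 ang 79.89 tool d [114.9 -22.    0.7] jaw ang -11.9
```

View pics/w2.png

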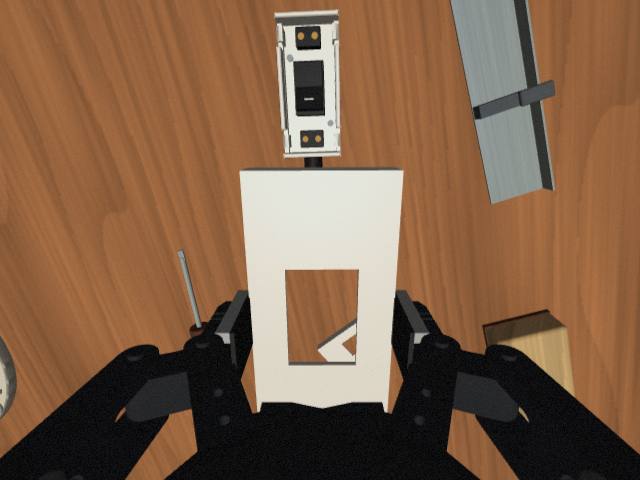

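The wrist view shows the box at px (276–340, 11–157), with the raised cord-side terminal at row 139 and the rocker mark at row 98. The held cover's far edge is at row 170. I'll zoom in on the box to get accurate rim edges.

```bash
python3 - <<'E'
from h import *
f=cv2.imread("pics/w2.png");m=camera_model("wrist")
cv2.imwrite("pics/w2c.png",cv2.resize(f[0:180,240:380],None,fx=4,fy=3.3,interpolation=cv2.INTER_CUBIC)[:594])
g=cv2.cvtColor(f,cv2.COLOR_BGR2GRAY)
for c in(300,320): print(c,g[4:30,c].tolist(),g[140:175,c].tolist())
for r in(20,60,85,120,150): print(r,g[r,268:350].tolist())
E
```

```text
300 [110, 110, 109, 110, 111, 109, 109, 148, 202, 218, 212, 171, 122, 74, 77, 74, 76, 74, 79, 77, 91, 165, 183, 38, 42, 44] [138, 138, 137, 135, 133, 154, 183, 203, 227, 230, 229, 210, 138, 142, 208, 221, 185, 130, 104, 104, 109, 108, 107, 108, 110, 110, 108, 90, 78, 77, 139, 213, 229, 231, 228]
320 [114, 113, 113, 113, 112, 106, 143, 202, 218, 215, 178, 127, 74, 74, 77, 77, 76, 74, 76, 72, 154, 219, 199, 162, 146, 109] [111, 65, 58, 56, 58, 57, 66, 158, 228, 227, 221, 162, 122, 192, 218, 208, 147, 16, 14, 18, 16, 17, 13, 20, 16, 17, 22, 48, 79, 80, 161, 229, 229, 230, 229]
20 [99, 102, 104, 103, 105, 105, 106, 89, 75, 76, 76, 74, 73, 78, 75, 78, 70, 77, 74, 76, 77, 74, 73, 76, 77, 74, 75, 74, 77, 81, 78, 74, 76, 73, 73, 77, 78, 75, 75, 80, 74, 76, 75, 74, 73, 76, 78, 76, 76, 74, 73, 77, 76, 73, 76, 73, 74, 77, 75, 73, 73, 75, 71, 76, 77, 90, 131, 132, 132, 133, 130, 116, 109, 110, 114, 113, 112, 113, 116, 116, 116, 116]
60 [98, 98, 101, 108, 112, 110, 109, 108, 92, 179, 216, 214, 180, 85, 69, 107, 107, 218, 224, 206, 154, 146, 141, 135, 148, 196, 201, 200, 202, 202, 195, 192, 192, 1
[... 750 characters left out ...]
 228, 229, 227, 227, 227, 228, 229, 227, 228, 229, 228, 227, 229, 229, 228, 229, 228, 228, 228, 229, 229, 229, 228, 228, 227, 228, 228, 228, 228, 227, 227, 230, 230, 230, 228, 214, 183, 168, 165, 211, 227, 228, 160, 163, 202, 223, 199, 116, 114, 118, 116, 118, 109, 107, 105, 106, 109]
150 [110, 113, 112, 116, 111, 110, 108, 110, 105, 105, 104, 104, 103, 109, 109, 107, 109, 224, 227, 230, 228, 102, 222, 229, 230, 229, 229, 229, 228, 230, 228, 228, 229, 228, 228, 229, 228, 230, 227, 228, 228, 228, 229, 228, 228, 229, 229, 229, 228, 220, 220, 220, 221, 222, 220, 222, 218, 213, 209, 209, 211, 210, 212, 212, 209, 203, 200, 202, 174, 207, 210, 212, 146, 114, 112, 108, 111, 112, 111, 115, 116, 116]
```

View pics/w2c.png

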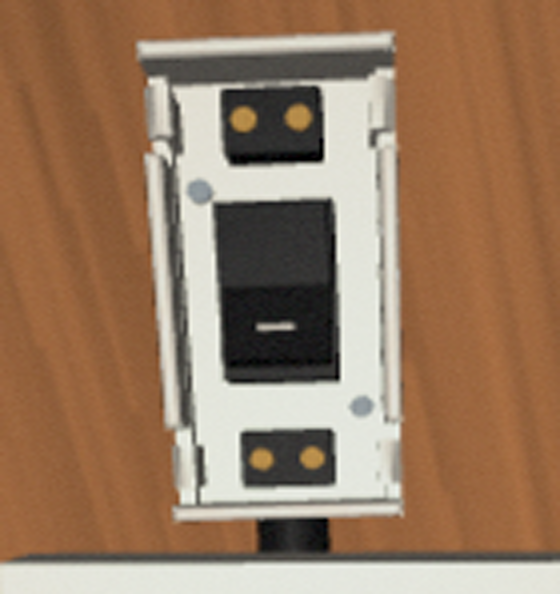

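Crop corners of the rim, in full-picture px: (274.3,12.7), (338.8,10), (283.3,157), (340.8,155.8). The rocker spans rows 60–115, and the "I" mark is on its cord-side half.

```bash
python3 - <<'E'
from h import *
s=sense();m=camera_model("wrist");R=toolR(s)
w=ray(m,[[274.3,12.7],[338.8,10],[283.3,157],[340.8,155.8]],35.5)[:,:2]
tl,tr,bl,br=w
print(np.linalg.norm((tl+tr-bl-br)/2),np.linalg.norm(tr-tl),np.linalg.norm(br-bl))
c=w.mean(0);u=(tl+tr-bl-br);an=np.degrees(np.arctan2(u[1],u[0]))
# side edges direction
e=[ray(m,[p],35.5)[0,:2] for p in((276.9,60),(281,120),(338.8,60),(340,120))]
for a,b in((0,1),(2,3)):
    d=e[a]-e[b];print("edge",np.degrees(np.arctan2(d[1],d[0])))
print("width mid",np.linalg.norm(e[2]-e[0]),"centre",c,"ang",an,"end ang",np.degrees(np.arctan2(*(tr-tl)[::-1])),np.degrees(np.arctan2(*(br-bl)[::-1])))
print("jaw",np.degrees(np.arctan2(R[1,1],R[0,1])),"toolx",np.degrees(np.arctan2(R[1,0],R[0,0])),"z axis",R[:,2])
# held cover: far top edge & centre along tool: top plane at tool z
for zz in (155,160,163):
    n=R[:,2];p0=np.array(s["eef_pos"])+zz*n
    Rm=np.array(m["R"]);C=-Rm.T@m["t"]
    P=[]
    for uv in((241.5,170),(402,170),(285.5,269.5),(358.5,269.5),(289,364),(356,363)):
        d=Rm.T@np.array([(uv[0]-m["cx"])/m["fx"],(uv[1]-m["cy"])/m["fy"],1]);P.append(R.T@(C+d*((p0-C)@n/(d@n))-s["eef_pos"]))
    print(zz,np.round(P,1).tolist())
E
```

```text
117.58954468227371 53.88053688308065 53.949072687218326
edge 80.15776153911867
edge 80.19197539564385
width mid 53.64987430393739 centre [568.7000861  206.16879643] ang 79.81040950473371 end ang -10.390665466108493 -10.693416490075625
jaw -11.935606300693433 toolx 78.06552777184808 z axis [-0.02894945  0.00543238 -0.99956612]
155 [[63.9, -30.1, 155.0], [63.8, 29.0, 155.0], [24.4, -15.2, 155.0], [24.4, 14.3, 155.0], [-20.7, -15.0, 155.0], [-20.2, 14.6, 155.0]]
160 [[63.4, -31.3, 160.0], [63.4, 30.2, 160.0], [22.3, -15.7, 160.0], [22.3, 14.9, 160.0], [-24.5, -15.6, 160.0], [-24.0, 15.2, 160.0]]
163 [[63.1, -32.0, 163.0], [63.1, 30.9, 163.0], [21.1, -16.1, 163.0], [21.1, 15.2, 163.0], [-26.8, -16.0, 163.0], [-26.3, 15.6, 163.0]]
```

The checks agree: the box measures 117.6 x 53.9 mm, centre (568.7,206.2), 80.0°, and the scene ray gives (569,206). The cover sits about +0.9 mm along tool x in the grip. I'll move over the box.

Request:
{"op": "step_arm", "data": {
  "commands": [
    [[28, -4, 20], -0.034, 0.4],
    [[28, -4, 25], 0, 0.4],
    [[28, -4, 25], 0, 0.4],
    [[28, -4, 25], 0, 0.4],
    [[0, 0, 15], 0, 0.4],
    [[0, 0, 0], 0, 0.4]
  ]
}}

```text
clock: 7.12
eef_pos: [566.6, 196.3, 270.9]
tcp_rot: [-3.109, 0.005, 1.392]
contact_force: [-1.4, -0.1, -0.7]
opening: 0.708
```

```bash
cat > go.py <<'E'
# python3 go.py px py pz  X Y Z  : tool shift bringing tool-frame point p to world X; box angle 80
import sys
from h import *
a=np.array(sys.argv[1:7],float);s=sense();R=toolR(s)
d=a[3:]-(np.array(s["eef_pos"])+R@a[:3])
print("shift",(R.T@d).round(1),"turn",round(np.radians(np.degrees(np.arctan2(R[1,0],R[0,0]))-80.0),4),"zaxis",R[:,2].round(4),"tcp",np.round(s["eef_pos"],1),"F",np.round(s["contact_force"],1),"t",s["clock"],"op",round(s["opening"],3))
E
python3 go.py 0.9 -0.4 172.3 568.7 206.2 45
```

```text
shift [10.3  8.2 53.4] turn -0.0041 zaxis [-3.350e-02  8.000e-04 -9.994e-01] tcp [566.6 196.3 270.9] F [-1.4 -0.1 -0.7] t 7.125 op 0.708
```

Request:
{"op": "step_arm", "data": {
  "commands": [
    [[10, 8, 15], -0.004, 0.4],
    [[0, 0, 15], 0, 0.4],
    [[0, 0, 12], 0, 0.4],
    [[0, 0, 0], 0, 0.4]
  ]
}}

```text
clock: 7.62
eef_pos: [576.4, 202.9, 226.9]
tcp_rot: [-3.11, 0.005, 1.394]
contact_force: [1.1, -0.8, -0.2]
opening: 0.707
```

```bash
python3 go.py 0.9 -0.4 172.3 568.7 206.2 45
```

```text
shift [ 1.8 -2.   9.7] turn -0.0025 zaxis [-0.0319  0.001  -0.9995] tcp [576.4 202.9 226.9] F [ 1.1 -0.8 -0.2] t 7.625 op 0.707
```

Request:
{"op": "step_arm", "data": {
  "commands": [
    [[1.8, -2, 5], -0.002, 0.4],
    [[0, 0, 4], 0, 0.4],
    [[0, 0, 0], 0, 0.4],
    [[0, 0, 0], 0, 0.4]
  ]
}}

```text
clock: 8.12
eef_pos: [574.5, 205.4, 218.3]
tcp_rot: [-3.111, 0.004, 1.396]
contact_force: [0.7, 0.9, -0.6]
opening: 0.708
```

```bash
python3 go.py 0.9 -0.4 172.3 568.7 206.2 38; python3 - <<'E'
from h import *
a=grab_frame("scene")[200:300,410:530];b=grab_frame("side")[150:230,220:320]
cv2.imwrite("pics/m1.png",np.hstack([cv2.resize(a,(480,400),interpolation=2),cv2.resize(b,(500,400),interpolation=2)[:,:320]]))
E
```

```text
shift [-0.4 -0.   8.1] turn -0.0001 zaxis [-0.0306  0.0015 -0.9995] tcp [574.5 205.4 218.3] F [ 0.7  0.9 -0.6] t 8.125 op 0.708
```

View pics/m1.png

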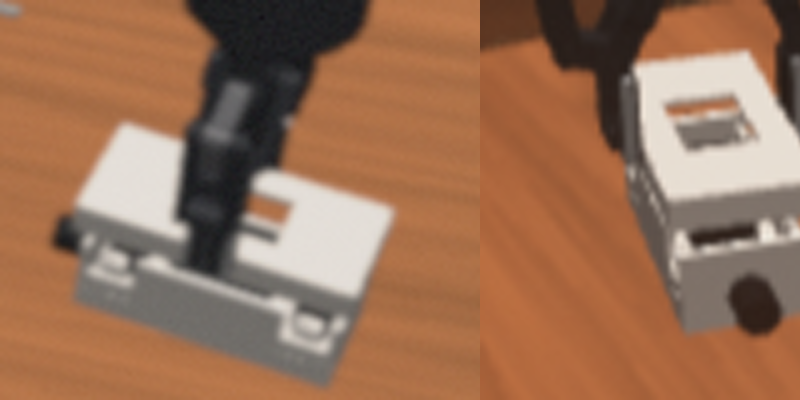

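Both views show the cover squarely above the box. I'll lower it slowly.

Request:
{"op": "step_arm", "data": {
  "commands": [
    [[-0.4, 0, 5], 0, 0.4],
    [[0, 0, 4], 0, 0.4],
    [[0, 0, 3], 0, 0.4],
    [[0, 0, 2], 0, 0.4],
    [[0, 0, 0], 0, 0.4]
  ]
}}

```text
clock: 8.85
eef_pos: [574.4, 205.3, 203.7]
tcp_rot: [-3.112, 0.003, 1.396]
contact_force: [-0.1, 0.8, -1.2]
opening: 0.705
```

```bash
python3 go.py 0.9 -0.4 172.3 568.7 206.2 28.8
```

```text
shift [-0.6 -0.3  2.7] turn -0.0005 zaxis [-0.0292  0.0026 -0.9996] tcp [574.4 205.3 203.7] F [-0.1  0.8 -1.2] t 8.85 op 0.705
```

Request:
{"op": "step_arm", "data": {
  "commands": [
    [[0, 0, 1.5], 0, 0.4],
    [[0, 0, 1.5], 0, 0.4],
    [[0, 0, 1], 0, 0.4],
    [[0, 0, 0], 0, 0.4]
  ]
}}

```text
clock: 9.35
eef_pos: [574.4, 205.4, 200.2]
tcp_rot: [-3.112, 0.002, 1.396]
contact_force: [-1.0, 1.3, 0.7]
opening: 0.703
```

```bash
python3 go.py 0.9 -0.4 172.3 568.7 206.2 28.8
```

```text
shift [-0.6 -0.3 -0.8] turn -0.0006 zaxis [-0.0291  0.0026 -0.9996] tcp [574.4 205.4 200.2] F [-1.   1.3  0.7] t 9.35 op 0.703
```

Request:
{"op": "step_arm", "data": {
  "commands": [
    [[0, 0, 0], 0, 0.85],
    [[0, 0, 0], 0, 0.9],
    [[0, 0, 0], 0, 0.9],
    [[0, 0, -15], 0, 0.9],
    [[-10, 0, -35], 0, 0.9],
    [[-15, 0, -40], 0, 0.5],
    [[-15, 0, -20], 0, 0],
    [[0, 0, 0], 0, 0],
    [[0, 0, 0], 0, 0]
  ]
}}

```text
clock: 10.48
eef_pos: [570.3, 164.1, 315.0]
tcp_rot: [-3.113, 0.003, 1.396]
contact_force: [0.4, 0.8, -0.4]
opening: 0.04
```

```bash
python3 look.py 43.3 w3; python3 go.py 0 0 172 568.7 206.2 45;python3 - <<'E'
from h import *
a=grab_frame("scene");b=grab_frame("side");cv2.imwrite("pics/sc3.png",a);cv2.imwrite("pics/sd3.png",b)
w=cv2.imread("pics/w3.png")[0:330,200:460]
cv2.imwrite("pics/m2.png",np.hstack([cv2.resize(w,(315,400)),np.vstack([cv2.resize(a[220:300,420:515],(475,400),interpolation=2)])]))
E
```

```text
tcp [570.3 164.1 315. ] rot [-3.113e+00  3.000e-03  1.396e+00] q6 0.4434353646625502 t 10.475 F [ 0.4  0.8 -0.4] 0.03951991085085765
px [511 206] [583 303] c [728.3 127.5] size 75.1 45.0 ang -82.97 tool d [ -8.6 161.9  -4.7] jaw ang -10.03
px [276  90] [367 265] c [569.1 206.7] size 125.3 61.1 ang 80.01 tool d [41.7 -8.6  0.1] jaw ang -10.03
px [481   0] [574 199] c [714.7 237.5] size 123.9 45.1 ang -82.96 tool d [ 97.4 129.4  -4.1] jaw ang -10.03
shift [42.  -1.  97.8] turn -0.0001 zaxis [-0.0294  0.0016 -0.9996] tcp [570.3 164.2 314.8] F [-0.1  0.2  1. ] t 10.525 op -0.001
```

View pics/m2.png

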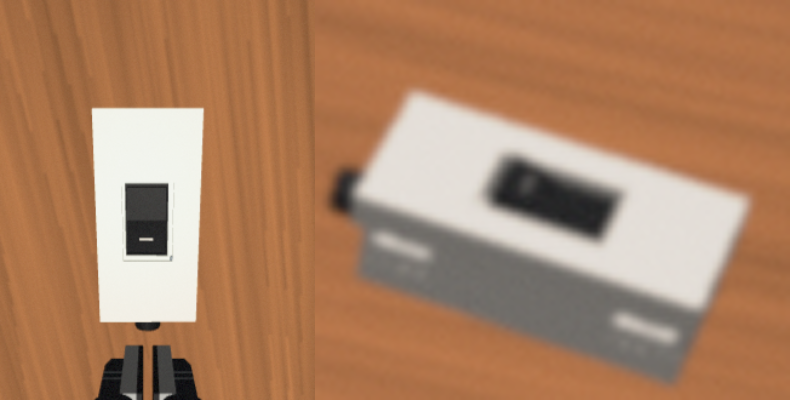

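The cover is laid on square: px (276–367, 90–265), 125.3 x 61.1 mm, 80.0°. In the scene crop the rocker's cord-side end looks proud. I'll go to the first corner with the fingers shut.

```bash
cat > gp.py <<'E'
# gp.py along across z : tool shift bringing closed tip to box point
import sys
from h import *
a,b,z=map(float,sys.argv[1:4]);s=sense();R=toolR(s)
u=np.array([.1736,.9848]);v=np.array([.9848,-.1736])
P=np.r_[np.array([568.9,206.5])+a*u+b*v,z];d=P-(np.array(s["eef_pos"])+R@[0,0,173.])
print("shift",(R.T@d).round(1),"tip z",round(z-d[2],1),"F",np.round(s["contact_force"],1),"t",s["clock"],"zax",R[:2,2].round(3))
E
python3 gp.py 44.5 22.5 48
```

```text
shift [86.7 21.8 92.6] tip z 141.5 F [-0.2 -0.3  0.6] t 10.625 zax [-0.03   0.001]
```

Request:
{"op": "step_arm", "data": {
  "commands": [
    [[29, 7.3, 20], 0, 0],
    [[29, 7.3, 25], 0, 0],
    [[29, 7.2, 25], 0, 0],
    [[0, 0, 15], 0, 0],
    [[0, 0, 0], 0, 0]
  ]
}}

```text
clock: 11.25
eef_pos: [603.6, 249.2, 220.9]
tcp_rot: [-3.106, 0.008, 1.398]
contact_force: [0.4, -0.0, 0.7]
opening: -0.001
```

```bash
python3 gp.py 44.5 22.5 44.5
```

```text
shift [-2.2  2.   3.5] tip z 48.0 F [ 0.4 -0.   0.7] t 11.25 zax [-0.036 -0.001]
```

Request:
{"op": "step_arm", "data": {
  "commands": [
    [[-2.2, 2, 1], 0, 0],
    [[0, 0, 2], 0, 0],
    [[0, 0, 1.5], 0, 0],
    [[0, 0, 1], 0, 0]
  ]
}}

```text
clock: 11.75
eef_pos: [605.4, 244.9, 217.4]
tcp_rot: [-3.108, 0.007, 1.396]
contact_force: [0.1, 0.0, 0.5]
opening: 0.001
```

```bash
python3 gp.py 44.5 22.5 38.5
```

```text
shift [ 1.5 -0.8  6. ] tip z 44.5 F [0.1 0.  0.5] t 11.75 zax [-0.034 -0.001]
```

Request:
{"op": "step_arm", "data": {
  "commands": [
    [[1.2, -0.6, 0.5], 0, 0],
    [[0, 0, 1], 0, 0],
    [[0, 0, 1], 0, 0]
  ]
}}

```text
clock: 12.12
eef_pos: [605.3, 246.2, 215.6]
tcp_rot: [-3.109, 0.006, 1.396]
contact_force: [0.3, -0.8, 3.3]
opening: 0.001
```

Request:
{"op": "step_arm", "data": {
  "commands": [
    [[0, 0, 1.5], 0, 0]
  ]
}}

```text
clock: 12.25
eef_pos: [605.5, 246.2, 214.6]
tcp_rot: [-3.11, 0.006, 1.396]
contact_force: [-0.0, -2.5, 10.3]
opening: 0.003
```

Request:
{"op": "step_arm", "data": {
  "commands": [
    [[0, 0, 2], 0, 0]
  ]
}}

```text
clock: 12.38
eef_pos: [605.7, 246.2, 213.6]
tcp_rot: [-3.111, 0.006, 1.396]
contact_force: [-2.4, -2.3, 16.1]
opening: -0.002
```

Request:
{"op": "step_arm", "data": {
  "commands": [
    [[0, 0, 2], 0, 0]
  ]
}}

```text
clock: 12.5
eef_pos: [605.9, 246.2, 212.6]
tcp_rot: [-3.111, 0.006, 1.396]
contact_force: [-1.0, -0.4, 1.6]
opening: -0.005
```

Request:
{"op": "step_arm", "data": {
  "commands": [
    [[0, 0, 2.5], 0, 0]
  ]
}}

```text
clock: 12.62
eef_pos: [606.0, 246.3, 211.6]
tcp_rot: [-3.111, 0.005, 1.396]
contact_force: [-6.1, -3.2, 24.7]
opening: -0.003
```

Request:
{"op": "step_arm", "data": {
  "commands": [
    [[0, 0, 2.5], 0, 0]
  ]
}}

```text
clock: 12.75
eef_pos: [606.0, 246.3, 211.4]
tcp_rot: [-3.111, 0.005, 1.397]
contact_force: [-8.9, -3.7, 30.9]
opening: -0.001
```

The first corner clicked (force dropped from 16 to 2 N) and bottomed at tip z 38.5. I'll move to the other end of the same side.

Request:
{"op": "step_arm", "data": {
  "commands": [
    [[0, 0, -6], 0, 0],
    [[0, 0, -6], 0, 0],
    [[-30, 0, 0], 0, 0],
    [[-30, 0, 0], 0, 0],
    [[-28, 0, 0], 0, 0],
    [[0, 0, 0], 0, 0]
  ]
}}

```text
clock: 13.5
eef_pos: [590.7, 158.2, 224.3]
tcp_rot: [-3.112, 0.005, 1.398]
contact_force: [0.3, -0.1, -0.3]
opening: -0.006
```

```bash
python3 gp.py -44.5 22.5 44.8
```

```text
shift [ 0.1 -2.   6.7] tip z 51.4 F [ 0.3 -0.1 -0.3] t 13.5 zax [-0.03  0.  ]
```

Request:
{"op": "step_arm", "data": {
  "commands": [
    [[0, -2, 2], 0, 0],
    [[0, 0, 2.5], 0, 0],
    [[0, 0, 2], 0, 0],
    [[0, 0, 1.5], 0, 0]
  ]
}}

```text
clock: 14.0
eef_pos: [588.8, 160.9, 215.7]
tcp_rot: [-3.112, 0.004, 1.399]
contact_force: [0.9, -0.9, 1.3]
opening: -0.003
```

```bash
python3 gp.py -44.5 22.5 38.5
```

```text
shift [-2.4  0.1  4.3] tip z 42.8 F [ 0.9 -0.9  1.3] t 14.0 zax [-0.029  0.001]
```

Request:
{"op": "step_arm", "data": {
  "commands": [
    [[0, 0, 1.5], 0, 0],
    [[0, 0, 1.5], 0, 0]
  ]
}}

```text
clock: 14.25
eef_pos: [589.3, 161.2, 213.7]
tcp_rot: [-3.114, 0.004, 1.4]
contact_force: [-2.5, -2.5, 10.0]
opening: 0.003
```

Request:
{"op": "step_arm", "data": {
  "commands": [
    [[0, 0, 2], 0, 0]
  ]
}}

```text
clock: 14.38
eef_pos: [589.5, 161.2, 212.2]
tcp_rot: [-3.114, 0.004, 1.4]
contact_force: [-0.6, -0.6, 3.1]
opening: 0.001
```

Request:
{"op": "step_arm", "data": {
  "commands": [
    [[0, 0, 2], 0, 0]
  ]
}}

```text
clock: 14.5
eef_pos: [589.6, 161.3, 211.5]
tcp_rot: [-3.114, 0.004, 1.4]
contact_force: [-7.6, -3.0, 27.9]
opening: -0.004
```

The second corner clicked and bottomed. Now the other side, still at this end.

Request:
{"op": "step_arm", "data": {
  "commands": [
    [[0, 0, 2], 0, 0]
  ]
}}

```text
clock: 14.62
eef_pos: [589.7, 161.3, 211.4]
tcp_rot: [-3.114, 0.004, 1.4]
contact_force: [-8.0, -3.2, 28.3]
opening: -0.001
```

Request:
{"op": "step_arm", "data": {
  "commands": [
    [[0, 0, -6], 0, 0],
    [[0, 0, -8], 0, 0],
    [[-1.5, -22, 0], 0, 0],
    [[-1, -22, 0], 0, 0],
    [[0, 0, 0], 0, 0]
  ]
}}

```text
clock: 15.25
eef_pos: [545.8, 166.7, 227.8]
tcp_rot: [-3.115, 0.003, 1.4]
contact_force: [1.1, 0.1, 1.4]
opening: -0.003
```

```bash
python3 gp.py -44.5 -22.5 46
```

```text
shift [-0.7 -1.9  8.9] tip z 54.8 F [1.1 0.1 1.4] t 15.25 zax [-0.026  0.001]
```

Request:
{"op": "step_arm", "data": {
  "commands": [
    [[-0.7, -1.9, 4], 0, 0],
    [[0, 0, 3], 0, 0],
    [[0, 0, 2], 0, 0],
    [[0, 0, 0], 0, 0]
  ]
}}

```text
clock: 15.75
eef_pos: [545.5, 166.3, 218.1]
tcp_rot: [-3.117, 0.003, 1.4]
contact_force: [-0.1, 0.9, 0.5]
opening: 0.0
```

```bash
python3 gp.py -44.5 -22.5 38.5
```

```text
shift [-0.4 -2.1  6.7] tip z 45.1 F [-0.1  0.9  0.5] t 15.75 zax [-0.025  0.002]
```

Request:
{"op": "step_arm", "data": {
  "commands": [
    [[0, 0, 1.5], 0, 0],
    [[0, 0, 1.5], 0, 0]
  ]
}}

```text
clock: 16.0
eef_pos: [545.7, 166.3, 215.0]
tcp_rot: [-3.117, 0.003, 1.4]
contact_force: [-1.2, 1.5, 5.1]
opening: 0.001
```

Request:
{"op": "step_arm", "data": {
  "commands": [
    [[0, 0, 2], 0, 0]
  ]
}}

```text
clock: 16.12
eef_pos: [545.6, 166.4, 213.5]
tcp_rot: [-3.117, 0.002, 1.4]
contact_force: [-2.3, 0.1, 10.1]
opening: 0.001
```

Request:
{"op": "step_arm", "data": {
  "commands": [
    [[0, 0, 2], 0, 0]
  ]
}}

```text
clock: 16.25
eef_pos: [545.6, 166.6, 212.4]
tcp_rot: [-3.117, 0.002, 1.4]
contact_force: [0.7, -1.4, 0.6]
opening: 0.002
```

Request:
{"op": "step_arm", "data": {
  "commands": [
    [[0, 0, 2.5], 0, 0]
  ]
}}

```text
clock: 16.38
eef_pos: [545.8, 166.5, 211.5]
tcp_rot: [-3.117, 0.002, 1.4]
contact_force: [-7.9, -5.1, 33.4]
opening: -0.004
```

Request:
{"op": "step_arm", "data": {
  "commands": [
    [[0, 0, 2.3], 0, 0]
  ]
}}

```text
clock: 16.5
eef_pos: [545.9, 166.6, 211.5]
tcp_rot: [-3.117, 0.002, 1.4]
contact_force: [-10.1, -3.3, 35.1]
opening: 0.0
```

Request:
{"op": "step_arm", "data": {
  "commands": [
    [[0, 0, -6], 0, 0],
    [[0, 0, -8], 0, 0],
    [[30, -1, 0], 0, 0],
    [[30, -1, 0], 0, 0],
    [[29, 0, 0], 0, 0],
    [[0, 0, 0], 0, 0]
  ]
}}

```text
clock: 17.25
eef_pos: [560.3, 256.7, 227.4]
tcp_rot: [-3.119, 0.001, 1.399]
contact_force: [0.1, -0.7, 0.2]
opening: -0.001
```

```bash
python3 gp.py 44.5 -22.5 45
```

```text
shift [-3.2 -1.2  9.5] tip z 54.5 F [ 0.1 -0.7  0.2] t 17.25 zax [-0.022  0.003]
```

The third corner is home. Now the fourth.

Request:
{"op": "step_arm", "data": {
  "commands": [
    [[-3.2, -1.2, 4], 0, 0],
    [[0, 0, 3], 0, 0],
    [[0, 0, 2.5], 0, 0],
    [[0, 0, 1.5], 0, 0],
    [[0, 0, 1], 0, 0]
  ]
}}

```text
clock: 17.88
eef_pos: [557.4, 251.0, 214.5]
tcp_rot: [-3.117, 0.003, 1.397]
contact_force: [-2.1, -0.2, 6.3]
opening: 0.001
```

```bash
python3 gp.py 44.5 -22.5 38.5
```

```text
shift [3.1 0.8 3. ] tip z 41.5 F [-2.1 -0.2  6.3] t 17.875 zax [-0.024  0.002]
```

Request:
{"op": "step_arm", "data": {
  "commands": [
    [[0, 0, 1.5], 0, 0]
  ]
}}

```text
clock: 18.0
eef_pos: [557.3, 251.0, 213.5]
tcp_rot: [-3.117, 0.003, 1.397]
contact_force: [-4.1, -0.5, 12.8]
opening: 0.0
```

Request:
{"op": "step_arm", "data": {
  "commands": [
    [[0, 0, 2], 0, 0]
  ]
}}

```text
clock: 18.12
eef_pos: [557.4, 251.0, 211.9]
tcp_rot: [-3.117, 0.002, 1.397]
contact_force: [-0.3, 0.9, 4.9]
opening: -0.003
```

Request:
{"op": "step_arm", "data": {
  "commands": [
    [[0, 0, 2], 0, 0]
  ]
}}

```text
clock: 18.25
eef_pos: [557.5, 251.0, 211.4]
tcp_rot: [-3.118, 0.002, 1.397]
contact_force: [-8.0, -4.1, 29.4]
opening: -0.001
```

Request:
{"op": "step_arm", "data": {
  "commands": [
    [[0, 0, 2], 0, 0],
    [[0, 0, -10], 0, 0],
    [[-30, 5, -30], 0, 0],
    [[-35, 5, -30], 0, 0],
    [[-35, 5, -25], 0, 0],
    [[0, 0, 0], 0, 0]
  ]
}}

```text
clock: 19.0
eef_pos: [557.9, 147.4, 309.7]
tcp_rot: [-3.12, 0.002, 1.398]
contact_force: [-0.3, 0.8, 0.5]
opening: -0.002
```

```bash
python3 look.py 38.5 w4; python3 - <<'E'
from h import *
a=grab_frame("scene");b=grab_frame("side");cv2.imwrite("pics/sc4.png",a);cv2.imwrite("pics/sd4.png",b)
w=cv2.imread("pics/w4.png")
m=camera_model("wrist");p=proj(m,[568.9,206.5,38.5])[0].astype(int);print(p)
w=w[max(p[1]-120,0):p[1]+120,p[0]-60:p[0]+60]
cv2.imwrite("pics/m3.png",np.hstack([cv2.resize(w,(300,600),interpolation=2),np.vstack([cv2.resize(a[225:300,420:515],(475,300),interpolation=2),cv2.resize(b[155:225,230:310],(475,300),interpolation=2)])]))
E
```

```text
tcp [557.9 147.4 309.7] rot [-3.120e+00  2.000e-03  1.398e+00] q6 0.42120615019482033 t 19.0 F [-0.3  0.8  0.5] -0.0021188952713441737
px [526 184] [598 287] c [729.2 123.4] size 76.3 45.8 ang -82.97 tool d [  5.8 172.9  -3.7] jaw ang -9.9
px [284  57] [377 241] c [568.2 208.4] size 125.0 61.1 ang 80.28 tool d [61.9 -0.3 -0.1] jaw ang -9.9
px [501   0] [591 178] c [716.2 229. ] size 113.0 45.9 ang -82.95 tool d [107.6 142.   -3.2] jaw ang -9.9
[334 161]
```

View pics/m3.png

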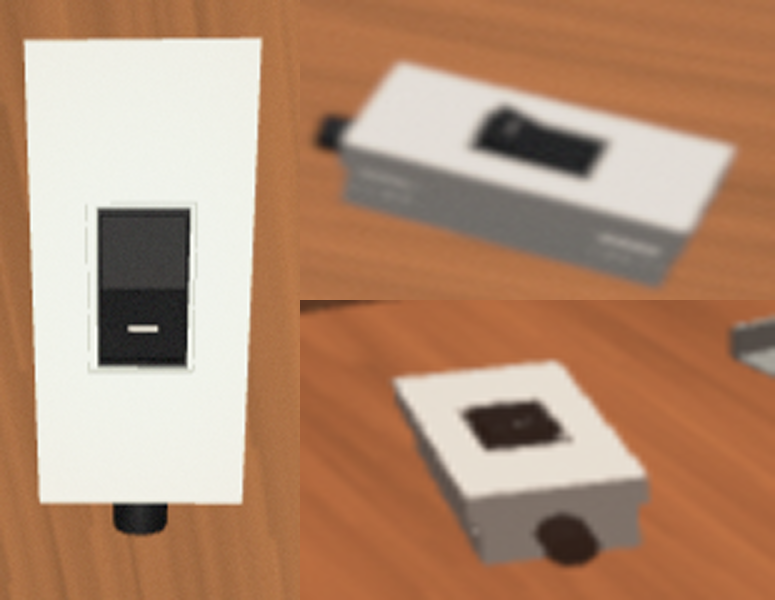

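The three views show the cover flush all round and the rocker's cord-end half standing up (scene crop around (490,110)). I'll check by triangulating the white mark between the wrist and scene views.

```bash
python3 - <<'E'
from h import *
mw,ms=camera_model("wrist"),camera_model("scene")
w=cv2.imread("pics/w4.png");g=w.max(2)[140:190,318:345]
k=(cv2.imread("pics/w4.png").max(2)>120)
sub=np.argwhere(k[160:182,320:342])+[160,320];uvw=sub.mean(0)[::-1];print("mark wrist",uvw,len(sub))
u=np.array([.1736,.9848]);v=np.array([.9848,-.1736]);c=np.array([568.6,207.2])
for z in(40,43,46):
    a=ray(mw,[uvw],z)[0,:2]-c;b=ray(ms,[[462.6,256.3]],z)[0,:2]-c
    print(z,"wrist along/across",a@u,a@v,"scene",b@u,b@v)
# expected scene px of rocker end top corners for raised (z~48) vs flat(~41) cord end, and far end
for s_ in(-1,1):
  for z in(41,48):
    print(s_,z,proj(ms,[np.r_[c+s_*19.5*u-12*v,z],np.r_[c+s_*19.5*u+12*v,z]]).round(1).tolist())
s=cv2.imread("pics/sc4.png").max(2);k=(s[240:275,445:490]<90).astype(np.uint8)
h=cv2.findContours(k,cv2.RETR_EXTERNAL,cv2.CHAIN_APPROX_NONE)[0];h=max(h,key=cv2.contourArea)[:,0]+[445,240]
print(cv2.approxPolyDP(h,2,True).reshape(-1,2).tolist())
E
python3 gp.py -13.5 0 52
```

```text
mark wrist [330.82352941 172.        ] 34
40 wrist along/across -7.797290497769568 -2.1868474419867083 scene -10.26282726455976 -6.385862067573618
43 wrist along/across -7.484936951015314 -2.196293044956913 scene -9.595323197530803 -2.9242329064770516
46 wrist along/across -7.17258340426104 -2.2057386479270065 scene -8.927819130501833 0.5373962546197442
-1 41 [[458.7, 252.4], [454.4, 260.3]]
-1 48 [[459.3, 249.5], [455.0, 257.4]]
1 41 [[479.8, 259.3], [475.8, 267.4]]
1 48 [[480.5, 256.3], [476.4, 264.4]]
[[458, 254], [456, 261], [477, 267], [478, 260], [462, 253]]
shift [45.4  8.2 82. ] tip z 134.3 F [ 0.2  0.8 -0.7] t 19.15 zax [-0.025  0.002]
```

The mark triangulates to about 43.6 mm high at 8.5 mm on the cord side. That is on the raised half; a flat half would be at 41 mm. I'll push there.

Request:
{"op": "step_arm", "data": {
  "commands": [
    [[23, 4, 25], 0, 0],
    [[22.5, 4, 30], 0, 0],
    [[0, 0, 22], 0, 0],
    [[0, 0, 0], 0, 0]
  ]
}}

```text
clock: 19.65
eef_pos: [569.8, 198.1, 224.1]
tcp_rot: [-3.113, 0.004, 1.404]
contact_force: [-0.7, -0.1, 0.9]
opening: -0.004
```

```bash
python3 gp.py -13.5 0 50
```

```text
shift [-4.7  2.6  1.1] tip z 51.2 F [-0.7 -0.1  0.9] t 19.65 zax [-0.029  0.001]
```

Request:
{"op": "step_arm", "data": {
  "commands": [
    [[-4, 2.4, 0], 0, 0],
    [[0, 0, 0], 0, 0],
    [[0, 0, 2], 0, 0]
  ]
}}

```text
clock: 20.02
eef_pos: [572.1, 194.2, 223.4]
tcp_rot: [-3.114, 0.003, 1.404]
contact_force: [-0.0, 0.6, 0.3]
opening: -0.001
```

```bash
python3 gp.py -13.5 0 42
```

```text
shift [-1.3 -0.3  8.5] tip z 50.4 F [-0.   0.6  0.3] t 20.025 zax [-0.027  0.001]
```

Request:
{"op": "step_arm", "data": {
  "commands": [
    [[0, 0, 2], 0, 0],
    [[0, 0, 1.5], 0, 0]
  ]
}}

```text
clock: 20.27
eef_pos: [572.3, 194.0, 220.6]
tcp_rot: [-3.116, 0.003, 1.404]
contact_force: [-1.4, -0.8, 4.2]
opening: 0.002
```

Request:
{"op": "step_arm", "data": {
  "commands": [
    [[0, 0, 2], 0, 0]
  ]
}}

```text
clock: 20.4
eef_pos: [572.2, 193.8, 218.9]
tcp_rot: [-3.116, 0.003, 1.404]
contact_force: [-0.9, -2.1, 2.0]
opening: -0.003
```

Request:
{"op": "step_arm", "data": {
  "commands": [
    [[0, 0, 1.5], 0, 0]
  ]
}}

```text
clock: 20.52
eef_pos: [572.2, 193.7, 217.3]
tcp_rot: [-3.116, 0.003, 1.404]
contact_force: [0.3, -0.8, -0.0]
opening: -0.001
```

Contact came at about 47.6 mm with 4 N, then the force dropped to 0: it snapped over. I'll push 1.5 mm more to confirm, then retreat and inspect.

Request:
{"op": "step_arm", "data": {
  "commands": [
    [[0, 0, 1.5], 0, 0],
    [[0, 0, 1], 0, 0],
    [[0, 0, -10], 0, 0],
    [[-15, 0, -30], 0, 0],
    [[-30, 0, -30], 0, 0],
    [[-10, 0, -25], 0, 0],
    [[0, 0, 0], 0, 0]
  ]
}}

```text
clock: 21.4
eef_pos: [565.5, 138.6, 314.0]
tcp_rot: [-3.117, 0.002, 1.404]
contact_force: [1.2, -0.2, -0.1]
opening: 0.002
```

```bash
python3 look.py 38.5 w5; python3 - <<'E'
from h import *
a=grab_frame("scene");b=grab_frame("side")
m=camera_model("wrist");p=proj(m,[568.9,206.5,38.5])[0].astype(int);w=cv2.imread("pics/w5.png")
w=w[max(p[1]-120,0):p[1]+120,p[0]-60:p[0]+60]
cv2.imwrite("pics/m4.png",np.hstack([cv2.resize(w,(300,600),interpolation=2),np.vstack([cv2.resize(a[225:300,420:515],(475,300),interpolation=2),cv2.resize(b[155:225,230:310],(475,300),interpolation=2)])]))
ms=camera_model("scene")
k=(cv2.cvtColor(a,cv2.COLOR_BGR2HSV)); k=((k[...,1]<40)&(k[...,2]>205)).astype(np.uint8)
for c in cv2.findContours(k,cv2.RETR_EXTERNAL,cv2.CHAIN_APPROX_NONE)[0]:
    if cv2.contourArea(c)>500: print(rect(ray(ms,cv2.convexHull(c)[:,0],38.5)))
E
```

```text
tcp [565.5 138.6 314. ] rot [-3.117e+00  2.000e-03  1.404e+00] q6 0.3966153945105744 t 21.4 F [ 1.2 -0.2 -0.1] 0.0022124896552475166
px [516 175] [588 278] c [730.5 122. ] size 76.7 45.9 ang -82.97 tool d [ 11.  165.4  -4.1] jaw ang -9.54
px [273  45] [366 230] c [568.1 208.3] size 125.4 61.1 ang 80.27 tool d [69.2 -9.   0.1] jaw ang -9.54
px [492   0] [580 168] c [717.8 225.1] size 108.3 45.9 ang -82.97 tool d [110.6 135.8  -3.6] jaw ang -9.54
(array([568.04663086, 207.59451294]), 124.00029754638672, 58.78144073486328, 80.45564270019531)
(array([595.38604736, -62.91068268]), 84.12326049804688, 40.267356872558594, 28.079833984375)
```

View pics/m4.png

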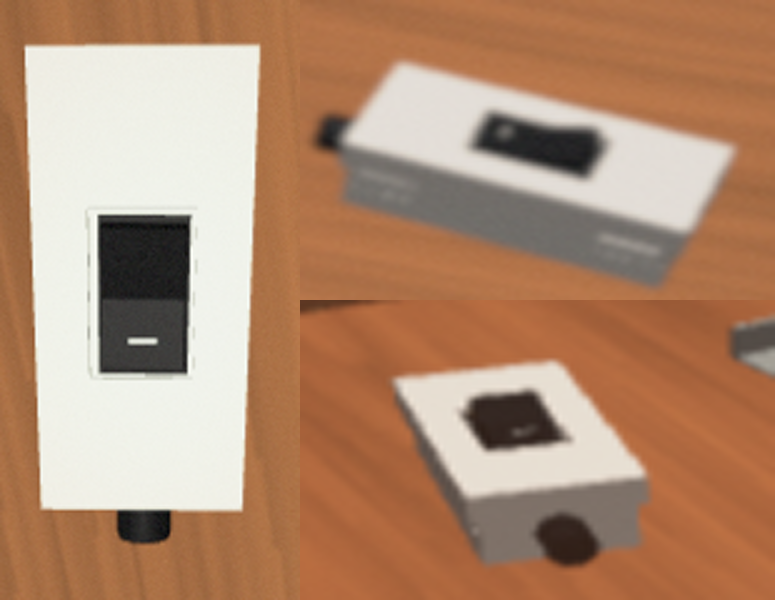

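The pictures show the rocker tipped over, with the far end now raised and the marked half down, and the cover still flush. The robot is clear of everything, so I'm handing in.

```bash
python3 -c "
from rig import sign_off;print(sign_off())"
```

```text
the job is handed in; nothing more can be done
None
```

The cover plate is back on the switch box with all four clips home, the lamp was then switched on, and the job was handed in at about 21.5 s of the 61 s allowed.

- **Cover:** I picked out the right cover by size (125 x 61 mm; the other two were about 87 mm long) and laid it square on the box.
- **Clips:** I pressed one long side first, then the other. At each corner the force built to at least 10–16 N, dropped at the click, and then bottomed with the fingertip at the 38.5 mm home height. The highest vertical press I read was 35 N, or about 37 N with the sideways part. Forces were read only at the end of each press, so a brief higher peak would not have shown.
- **Rocker:** I pushed the raised end at the cord side. It resisted at about 4 N and then snapped over.

In the last pictures the cover looks flush all round, the rocker's other end is now the raised one, and the gripper is clear. I steered clear of the composing stick, planer block and screwdriver, but did not re-measure them at the end.

Two things were slightly off. The tool leaned about 1.5° after the fast moves, which caused no trouble. The cover's final measured centre was about 2 mm from the earlier box measurement, which is within the camera calibration.

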